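# Set the twist-lock hold-down of a specimen holder

## Robot

A 7-joint arm with a two-finger parallel gripper is mounted at the origin on a cart in front of the work surface, level with it; the furniture and walls round the work are solid. World frame = base frame: x ahead of the robot, y to its left, z up, the work surface at z = 0. Lengths are in m, angles in rad, forces in N, time in s.
With the tool pointing down it reaches from about 0.4 to 0.875 m from the base axis. Payload 19.3 kg.
Tool frame: the origin (TCP) lies midway between the tips of the shut fingers; the grasp point (between the pads) lies 19 mm behind it; z points along the fingers, y is the line along which they close (so a half turn about z gives the same grasp; the last joint's range is limited). The gripper opens to 85 mm and grips with 20 to 120 N. Pads are 22 mm wide; open, the fingers measure 114 mm over their backs; the gripper's body (76 mm by 85 mm) begins 54 mm behind the grasp point. The pads swing forward as they close: fully open they stand 13 mm farther back than shut.
Start: joints at [1.117, 0.521, -0.036, 1.599, 0.021, 1.021, -0.113], TCP at [0.234, -0.58, 0.231] pointing down, gripper open.
Joint ranges: [-2.91, 2.91], [-0.3, 2.13], [-1.5, 1.42], [0.17, 2.43], [-1.26, 4.41], [0.16, 1.93], [-2.52, 2.52]. Speed limits (rad/s): [1.89, 1.89, 2.39, 2.39, 3.01, 3.01, 3.01].

## Interface

Orientations are given as [roll, pitch, yaw] about the fixed x, y, z axes, in that order (R = Rz(yaw) Ry(pitch) Rx(roll)).
In Python, from workcell import * gives the robot as it stands. The module is installed in compiled form; this text tells all that it offers.
- The arm moves only by the tool play_rows, never from a script. Its argument "deltas" is a list of rows, each a list of 7 numbers: the shift along the tool's x, y, z in units of 500 mm (1.0 is 500 mm), then the turn, a rotation vector about the tool's x, y, z in units of 120 degrees (1.0 is 120 degrees), then the closure, from 0 (fully open) to 1 (shut). A call has 1 to 10 rows; each row is the pose to reach, as a shift and turn from the pose commanded when the call began, along the tool's axes at that moment; what a row does not reach only later rows make up. A row lasts 1/10 s, in which the tool goes at most 50 mm and 8.59 degrees, less where a joint would pass 70% of its speed; a pose out of reach is approached as far as the arm can. A call with a number of a shift or a turn outside -1 to 1 is refused whole. A call with a gripper value outside its range is refused whole. The fingers move at their own pace and stop on an object; "newtons" is the grip in N (left out, the last holds). Time passes only in rows, so rows that repeat a pose let the fingers close. It gives the time, the measured TCP pose, the force, the opening and the grip force at its end, in the units of the state.
- observe(): the state, without advancing time (a new reading comes with each control period).
- grab_frame(name): name is "scene" or "top" or "wrist"; returns the picture (480x640x3 uint8, red, green, blue); there is no depth.
- get_calibration(name): a dict with "fovy" (degrees; the focal length in pixels is half the picture's height over the tangent of half this angle, whatever the lens; pixels are square), "cx", "cy" (the principal point, pixels), "xyz" and "rotation" of the camera in the world. Camera axes: x right, y down, z forward; pixel columns grow to the right and rows downward; lengths in m; the calibration is good to about 2 mm. A picture is of the moment at which its call begins: read the wrist's pose just before it. get_calibration takes no time and is no camera call; for the wrist camera it gives the pose at the moment of the call.
- job_done(): hands the job in; it is judged then, once.
The state is a dict: "clock": time; "qpos": joint angles; "qd": joint speeds; "joint_efforts": joint torques, N m; "position": TCP position; "tool_rot": TCP orientation; "force": force on the tool from outside, world axes, zero at the start; "moment": the same for the moment, N m; "grip_width": finger opening in m; "finger_force": force on a finger pad.
Only numpy, scipy, OpenCV 4.12 (cv2) and the standard library are available. Lean on these libraries where they do the work, as an engineer would, in place of code of your own. Each camera call takes 0.05 s, during which the arm holds its last target. There are 200 camera calls.

## Task

Secure the specimen in the holder: twist the plunger's wing handle anticlockwise to unlock it, slide the plunger down into the well until its sprung foot presses lightly on the specimen hidden inside (about half of the foot's spring travel, felt as roughly 4 N; never hard), and twist the handle fully back clockwise so that the plunger stays locked there. Then let go, and leave the other things on the bench where they are.

Things in the scene. Friction and masses are not known exactly. Their poses are not given: they have to be found in the camera images.
- holder: Fixed specimen holder, 135 x 96 mm dark steel base plate 8 mm thick. Origin: on the bench under the plunger's vertical axis; z up. Its +x side carries a grey column (26 x 34 mm, top 141 mm above the bench, its middle 66 mm from the axis) whose arm holds a steel guide barrel (42 mm outside diameter, 99 to 145 mm above the bench). Below the barrel, on the same axis, stands an opaque aluminium well, 52 mm outside and 38 mm inside diameter. Position and yaw vary
- well_rim (a point): Centre of the open mouth of the well, 56 mm above the bench. The specimen (a 30 mm disc) lies inside on packing of unknown height: its top is 7 to 31 mm below this rim and can only be felt
- wing (a point): Middle of the plunger's wing handle, on the plunger axis. The wing is an aluminium bar 54 mm long (along this frame's x), 13 mm thick (its y; grip it across this) and 26 mm tall, so its top is 13 mm above this point, and a 34 mm diameter flange begins 13 mm below it. With the plunger fully up this point is 237 mm above the bench. It moves with the plunger and turns with it
- extension (a joint): How far the plunger (26 mm steel rod through the barrel) is slid down from its uppermost position, m, 0 to 0.058. Unlocked, an inner spring lifts it with about 3.5 N when fully up, growing by 0.03 N per mm slid down, so it rises if let go
- twist (a joint): Turn of the plunger, rad, seen from above: 0 is locked (firm stop; the wing then lies along the holder's x), positive is anticlockwise, 1.05 is the stop fully unlocked. From about 0.35 down to 0 the lock bites: the turn stiffens to about 0.3 N m, and the plunger then resists sliding with about 20 N. Beyond 0.5 it slides freely. It starts locked, slid down 0 to 8 mm
- foot: Round foot at the plunger's lower end, 22 mm diameter. Origin: centre of its underside, 171 mm below the wing's middle when unpressed. It is sprung: 1 N per mm, bottoms after 8 mm (8 N)
- test_block: Bystander: steel disc 64 mm diameter, 15 mm high, origin at its underside
- ring_sleeve: Bystander: flanged steel ring 50 mm diameter, 14 mm high, origin at its underside
- tin: Bystander: round parts tin 64 mm diameter, 22 mm high, origin at its underside

How it is judged:
On the way, in this order (a step that is already met when the one before it is completed fails the run):
1. the plunger is twisted anticlockwise and unlocked (beyond 0.8 rad) (value of joint twist above 0.8 rad), for 0.1 s.
2. while unlocked, the plunger is slid down until the foot presses on the specimen (over 1.5 N) (value of joint twist above 0.6 rad and contact force between foot and anything else above 1.5 N), for 0.2 s.
At the end, for the whole second after the job is handed in: The handle is twisted back to locked (under 0.15 rad), the plunger stands still by itself in the well, and its foot presses on the specimen with 1.5 to 7 N (value of joint twist below 0.15 rad and contact force between foot and anything else between 1.5 and 7 N and velocity of joint extension between -0.002 and 0.002 m/s and horizontal distance between foot and well_rim below 0.005 m); the robot touches nothing.
It fails at once if the foot presses harder than 14 N (contact force between foot and anything else above 14 N).
It fails at once if a bystander is moved more than 20 mm (distance of any of test_block, ring_sleeve, tin from where it was at the start of the episode above 0.02 m).
It also fails if it takes over 64 s, if anything falls off the work surface, if the arm or the gripper's body presses on something with over 40 N, if the wrist force passes 120 N, or if a joint passes its speed limit or range.

## Working session

There is one attempt and no reset: what is moved stays moved. The work goes in short steps, Python scripts to look and compute and a tool call to move; the robot and the scene stay as the last step left them, time stands still between calls to the robot, and variables do not carry over. Pictures are saved under pics/ and viewed, at most 10 in all, crops included, and the job is handed in when it is done.

Besides the shell and the picture viewer there is one more tool, called after "Call:" by a JSON object that holds its "api" and its "payload", one argument or row to a line. play_rows: Moves the arm, as the interface text tells. Its arguments: {"type":"object","properties":{"deltas":{"type":"array"},"newtons":{"type":"number"}},"required":["deltas"]}

```bash
mkdir -p pics; python3 - <<'E'
from workcell import *
import cv2,numpy as np
print(observe())
for n in("scene","top"):
    c=get_calibration(n);print(n,c)
    cv2.imwrite(f"pics/{n}0.png",grab_frame(n)[:,:,::-1])
E
```

```text
{'clock': 0.0, 'qpos': array([ 1.11680588,  0.52203555, -0.0363655 ,  1.60000905,  0.02120318,
        1.02111223, -0.11277999]), 'qd': array([ 0.00147925, -0.00054102,  0.00016473,  0.00049785, -0.00083555,
       -0.00239288, -0.00166246]), 'joint_efforts': array([-2.76995488e-04, -9.27118850e+01,  1.97956301e+00, -3.69945467e+01,
        1.76566100e-02,  8.04714829e-03, -1.91784370e-04]), 'position': array([ 0.23387796, -0.57921606,  0.23071152]), 'tool_rot': array([-3.14041553e+00,  6.87161441e-05,  3.83835244e-01]), 'force': array([-0.28054191,  0.08881036,  0.06859751]), 'moment': array([ 0.02259574, -0.02384666, -0.00707534]), 'finger_force': 0.0, 'grip_width': 0.08519295070412876}
scene {'fovy': 53.82497125120709, 'cx': 323.0705254888437, 'cy': 240.2822523174737, 'xyz': array([-0.16414545, -0.61179766,  0.51157076]), 'rotation': array([-1.985527  ,  0.02015708, -0.9020838 ])}
top {'fovy': 50.81828355399137, 'cx': 321.0130894518467, 'cy': 247.41476364116997, 'xyz': array([ 0.33293378, -0.12577784,  1.13925309]), 'rotation': array([-3.02283214,  0.02949913, -1.58025593])}
```

View pics/scene0.png

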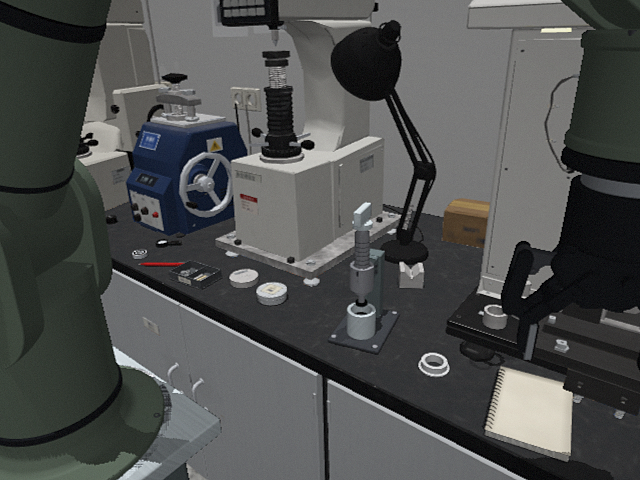

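View pics/top0.png

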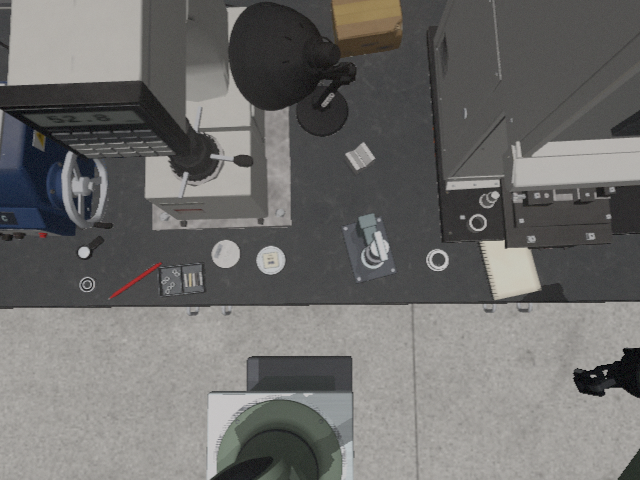

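The scene view shows the holder with its plate near (365,330) and the wing at (363,215). In the top view the plate is near (369,248) and the wing near (376,247). I'll enlarge both.

```bash
python3 - <<'E'
import cv2,numpy as np
a=cv2.imread("pics/top0.png")[200:290,330:410]; b=cv2.imread("pics/scene0.png")[195:355,320:410]
A=cv2.resize(a,(533,600),interpolation=2);A=A[:, :460]
B=cv2.resize(b,(337,600),interpolation=2)
cv2.imwrite("pics/crop0.png",np.hstack([A,B]))
E
```

```text
(no output)
```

View pics/crop0.png

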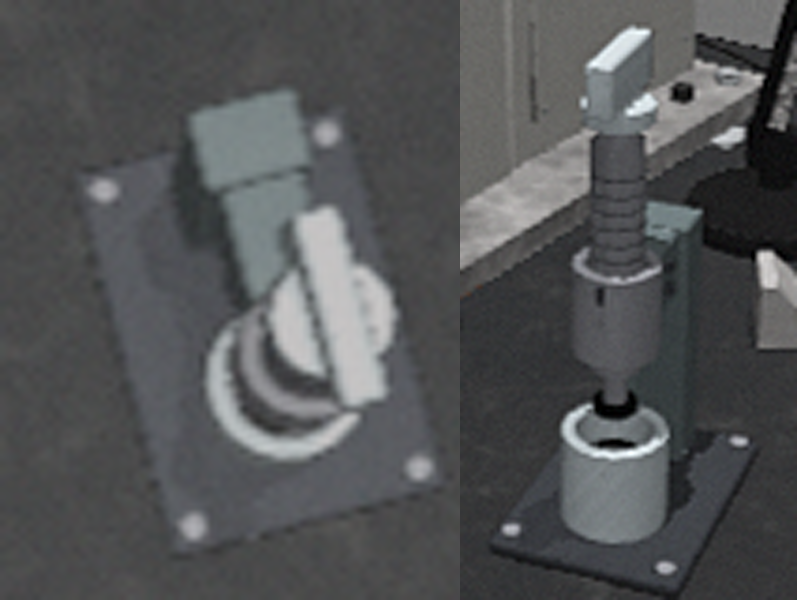

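```bash
cat > h.py <<'E'
from workcell import *
import cv2,numpy as np
from scipy.spatial.transform import Rotation as R
def ray(c,u,v):
    f=240/np.tan(np.radians(c["fovy"]/2))
    d=R.from_euler("xyz",c["rotation"]).as_matrix()@np.array([(u-c["cx"])/f,(v-c["cy"])/f,1])
    return np.array(c["xyz"]),d
def onz(c,u,v,z):
    o,d=ray(c,u,v); return o+d*(z-o[2])/d[2]
def proj(c,p):
    f=240/np.tan(np.radians(c["fovy"]/2))
    q=R.from_euler("xyz",c["rotation"]).as_matrix().T@(np.array(p)-c["xyz"])
    return f*q[0]/q[2]+c["cx"],f*q[1]/q[2]+c["cy"]
E
python3 - <<'E'
from h import *
t=get_calibration("top");s=get_calibration("scene")
T=lambda x,y:(330+x/6.667,200+y/6.667); S=lambda x,y:(320+(x-460)/3.75,195+y/3.75)
print("well top",onz(t,*T(287,380),.056),"scene",onz(s,*S(614,433),.056))
P=[onz(t,*T(*p),.009) for p in((103,190),(327,132),(420,467),(193,526))]
print(np.round(P,4)); d=P[0]-P[3]+P[1]-P[2]; print("yaw",np.arctan2(d[1],d[0]))
for z in(.245,.25):
  c=[onz(t,*T(*p),z) for p in((297,215),(335,207),(385,390),(350,403))]
  d=c[0]-c[3]+c[1]-c[2]; print("wing",z,np.mean(c,0),np.arctan2(d[1],d[0]),np.linalg.norm(d)/2)
  print("scene wing top",onz(s,*S(622,49),z))
E
```

```text
well top [ 0.44035513 -0.20669352  0.056     ] scene [ 0.43808758 -0.21060752  0.056     ]
[[ 0.5105 -0.1494  0.009 ]
 [ 0.5293 -0.2256  0.009 ]
 [ 0.4152 -0.254   0.009 ]
 [ 0.3963 -0.1778  0.009 ]]
yaw 0.24378570118383483
wing 0.245 [ 0.44194628 -0.20755618  0.245     ] 0.2452619100973286 0.05154840316361939
scene wing top [ 0.44965454 -0.20422421  0.245     ]
wing 0.25 [ 0.44133676 -0.20709894  0.25      ] 0.24526191009732898 0.05126018272873202
scene wing top [ 0.43814165 -0.21186896  0.25      ]
```

```bash
cat >> h.py <<'E'
def delta(p,yaw,s=None):
    s=s or observe(); Q=R.from_euler("xyz",s["tool_rot"])
    d=Q.inv().apply(np.array(p)-s["position"])/.5
    r=(Q.inv()*R.from_euler("xyz",[np.pi,0,yaw])).as_rotvec()/np.radians(120)
    return np.round(np.r_[d,r],4)
E
python3 - <<'E'
from h import *
for p in([.234,-.579,.33],[.34,-.39,.34],[.44,-.2075,.34]): print(delta(p,.244))
E
```

```text
[ 4.000e-04 -6.000e-04 -1.984e-01 -5.000e-04  1.000e-04  6.670e-02]
[ 3.385e-01 -2.718e-01 -2.181e-01 -5.000e-04  1.000e-04  6.670e-02]
[ 6.606e-01 -5.353e-01 -2.179e-01 -5.000e-04  1.000e-04  6.670e-02]
```

Call:
{"api": "play_rows", "payload": {
  "deltas": [
    [0,0,-0.1,0,0,0,0],
    [0,0,-0.2,0,0,0.0,0],
    [0.08,-0.065,-0.218,0,0,0.067,0],
    [0.16,-0.13,-0.218,0,0,0.067,0],
    [0.24,-0.195,-0.218,0,0,0.067,0],
    [0.32,-0.26,-0.218,0,0,0.067,0],
    [0.4,-0.325,-0.218,0,0,0.067,0],
    [0.48,-0.39,-0.218,0,0,0.067,0],
    [0.56,-0.455,-0.218,0,0,0.067,0],
    [0.64,-0.52,-0.218,0,0,0.067,0]
  ],
  "newtons": 50
}}

```text
clock: 1.1
position: [0.4275, -0.2281, 0.3403]
tool_rot: [3.141, 0.0, 0.243]
force: [1.5, -0.8, 0.5]
grip_width: 0.0856
finger_force: 0.0
```

```bash
python3 - <<'E'
from h import *
s=observe();c=get_calibration("wrist");im=grab_frame("wrist")
cv2.imwrite("pics/w1.png",im[:,:,::-1]);print(s["qpos"],s["position"],s["force"],c)
print(proj(c,[.44,-.2075,.248]),proj(c,[.44,-.2075,.222]))
E
```

```text
[ 0.54833676  0.19212365 -0.21277165  1.80068383  0.04429776  1.15330525
 -1.00607592] [ 0.42752289 -0.22813918  0.34034237] [ 1.47523407 -0.81050022  0.46340275] {'fovy': 66.73887246317776, 'cx': 321.48675052651834, 'cy': 244.58591260136808, 'xyz': array([ 0.50401917, -0.20911402,  0.48238544]), 'rotation': array([ 2.82910498e+00,  2.81218157e-04, -1.32879986e+00])}
(np.float64(296.1280287723034), np.float64(224.58807803604867)) (np.float64(298.48985364949203), np.float64(215.52428806270942))
```

View pics/w1.png

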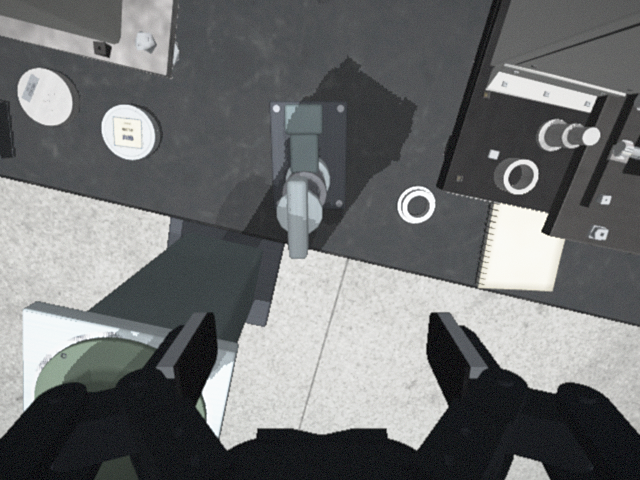

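The wrist view shows the wing bar from (297,180) to (298,258), clear of both fingers. I'll measure the bar with a mask.

```bash
python3 - <<'E'
from h import *
im=cv2.imread("pics/w1.png")
cv2.imwrite("pics/w1c.png",cv2.resize(im[160:275,250:350],(500,575),interpolation=cv2.INTER_CUBIC))
c=get_calibration("wrist")
yaw=.244;ex=np.array([np.cos(yaw),np.sin(yaw),0]);ey=np.array([-ex[1],ex[0],0])
for z in(.242,.25):
  print(z,[np.round((np.array(proj(c,np.array([.44,-.2075,z])+a*.027*ex+b*.0065*ey))-[250,160])*5) for a in(-1,1) for b in(-1,1)])
g=im[:,:,1].astype(int)
for r in range(172,264,6): print(r,g[r,280:318:2])
E
```

```text
0.242 [array([329., 536.]), array([237., 535.]), array([330., 155.]), array([232., 155.])]
0.25 [array([328., 557.]), array([234., 556.]), array([329., 166.]), array([227., 165.])]
172 [ 68  65  56  65 154 153  85  84  84  85 116 129 137 122 112  98  94  94
  88]
178 [ 72  70  46 140 113 114 123 120 122 125 119 121 119 116 117 117 134 142
 150]
184 [ 56  50  92 118 166 187 193 191 192 193 192 185 174 114  79  76  77  81
  90]
190 [ 51  68 117 113 165 188 193 193 194 198 193 189 172 123 108  88  72  73
  70]
196 [ 59 101 159 151 159 178 194 199 196 203 196 188 173 124 184 196 196 155
 114]
202 [188 194 193 189 162 184 194 190 194 199 198 186 175 129 179 194 196 191
 193]
208 [155 160 158 146 154 166 194 196 196 202 200 186 173 135 163 192 194 191
 190]
214 [155 156 155 154 134 155 170 192 187 199 197 194 175 131 164 189 192 189
 192]
220 [154 154 153 156 136 150 155 161 155 154 156 153 151 122 132 151 153 157
 185]
226 [ 62 138 160 149 131 146 155 157 154 154 155 149 141 123 122 149 149 151
 146]
232 [ 39  47  47  39 117 145 157 160 157 153 154 155 147 125 120 104  42  45
  44]
238 [ 43  46  47  45 104 152 155 159 155 152 156 153 144 126  76  42  46  54
  61]
244 [ 69  56 104 206  94 146 158 154 152 160 154 149 143 130  74  42  55  56
  55]
250 [ 59  63 210 217 187 139 154 158 157 154 151 150 144 127 197 210 194 107
  99]
256 [ 52 200 225 223 213 131 147 155 152 151 149 147 136 157 229 221 210 227
 223]
262 [110 222 224 234 220 214 225 218 219 219 225 235 232 219 224 220 224 228
 219]
```

View pics/w1c.png

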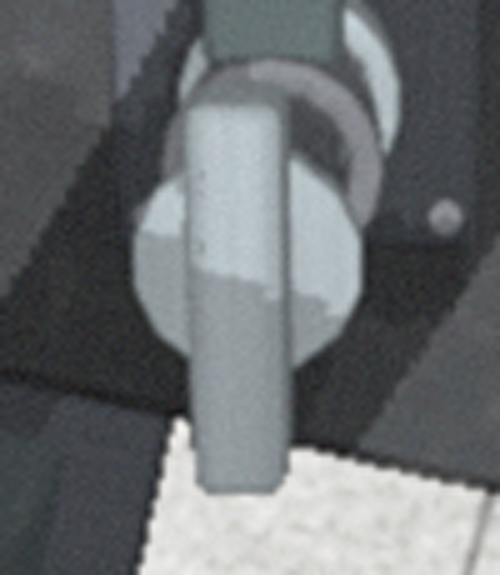

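The arm was still settling in that picture: the bar's top face was centred at (297.8,219.4). I'll repeat the measurement now that it is at rest.

```bash
python3 - <<'E'
from h import *
s=observe();c=get_calibration("wrist");im=grab_frame("wrist")[:,:,::-1]
print(s["position"],s["tool_rot"],np.abs(s["qd"]).max())
cv2.imwrite("pics/w2.png",im)
u,v=map(int,proj(c,[.442,-.2075,.248]));print(u,v)
cv2.imwrite("pics/w2c.png",cv2.resize(im[v-60:v+60,u-50:u+50],(500,600),interpolation=cv2.INTER_CUBIC))
E
```

```text
[ 0.43140066 -0.22075005  0.34042363] [-3.13948998e+00 -2.19732203e-03  2.51219611e-01] 0.19110447957894053
306 229
```

View pics/w2c.png

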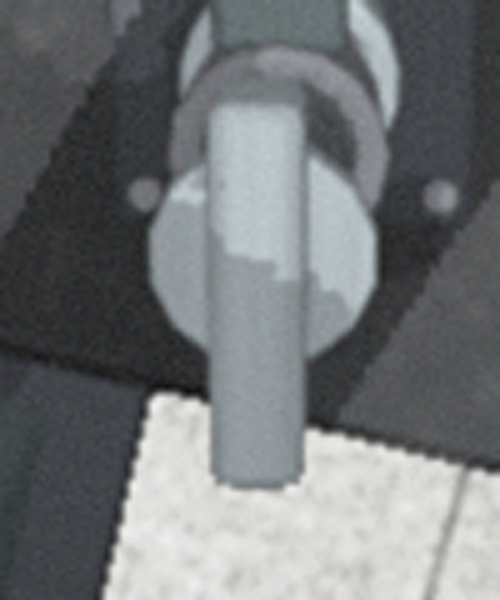

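```bash
python3 - <<'E'
from h import *
print(observe()["position"],delta([.4423,-.2077,.29],.2445))
E
```

```text
[ 0.42979783 -0.22427568  0.34033139] [ 0.0323 -0.0257  0.1007 -0.0007 -0.0006  0.0034]
```

Call:
{"api": "play_rows", "payload": {
  "deltas": [
    [0.02,-0.015,0.05,0,0,0.003,0],
    [0.027,-0.021,0.1,0,0,0.003,0],
    [0.027,-0.021,0.1,0,0,0.003,0],
    [0.027,-0.021,0.1,0,0,0.003,0],
    [0.027,-0.021,0.1,0,0,0.003,0],
    [0.027,-0.021,0.1,0,0,0.003,0]
  ]
}}

```text
clock: 1.8
position: [0.4378, -0.2171, 0.2913]
tool_rot: [3.141, -0.001, 0.236]
force: [0.0, 0.2, -0.1]
grip_width: 0.0852
finger_force: 0.0
```

```bash
python3 - <<'E'
from h import *
s=observe();print(s["position"],s["tool_rot"],s["force"],abs(s["qd"]).max(),delta([.4423,-.2077,.227],.2445))
E
```

```text
[ 0.43783899 -0.21713537  0.29132102] [ 3.14059664e+00 -1.15036701e-03  2.36487565e-01] [ 0.04089629  0.18274437 -0.11906122] 0.004652189675717535 [ 0.0129 -0.0164  0.1286  0.0005 -0.0005 -0.0038]
```

Settled, and the correction is known, so I'll descend around the wing.

Call:
{"api": "play_rows", "payload": {
  "deltas": [
    [0.013,-0.016,0,0,0,-0.004,0],
    [0.013,-0.016,0.04,0,0,-0.004,0],
    [0.013,-0.016,0.08,0,0,-0.004,0],
    [0.013,-0.016,0.12,0,0,-0.004,0],
    [0.013,-0.016,0.128,0,0,-0.004,0],
    [0.013,-0.016,0.128,0,0,-0.004,0],
    [0.013,-0.016,0.128,0,0,-0.004,0],
    [0.013,-0.016,0.128,0,0,-0.004,0]
  ]
}}

```text
clock: 2.6
position: [0.4425, -0.2074, 0.2272]
tool_rot: [3.141, -0.001, 0.246]
force: [0.4, -1.1, 0.9]
grip_width: 0.0855
finger_force: 0.0
```

```bash
python3 - <<'E'
from h import *
s=observe();print(s["position"],s["tool_rot"],s["force"],delta([.4423,-.2077,.227],.2445))
cv2.imwrite("pics/w3.png",cv2.resize(grab_frame("wrist")[240:480,160:480,::-1],(640,480)))
E
```

```text
[ 0.44254952 -0.20739422  0.22724558] [ 3.14078051e+00 -1.15265094e-03  2.45541417e-01] [ 0.43304716 -1.12903068  0.88679554] [-0.0006  0.0005  0.0005  0.0004 -0.0006  0.0005]
```

View pics/w3.png

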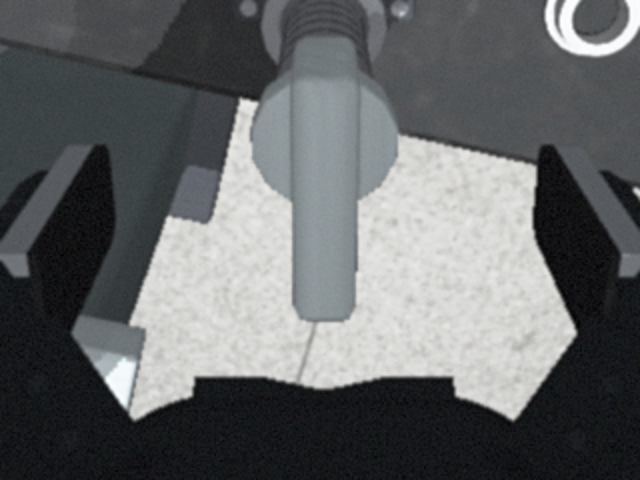

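The bar (centre x≈324) lies midway between the fingers (x≈110 and 535) and parallel to them. Closing.

Call:
{"api": "play_rows", "payload": {
  "deltas": [
    [0,0,0,0,0,0,1],
    [0,0,0,0,0,0,1],
    [0,0,0,0,0,0,1],
    [0,0,0,0,0,0,1],
    [0,0,0,0,0,0,1],
    [0,0,0,0,0,0,1],
    [0,0,0,0,0,0,1],
    [0,0,0,0,0,0,1]
  ],
  "newtons": 60
}}

```text
clock: 3.45
position: [0.4421, -0.2074, 0.2263]
tool_rot: [3.141, -0.0, 0.246]
force: [0.4, -0.5, 1.6]
grip_width: 0.0118
finger_force: 60.5
```

```bash
python3 - <<'E'
from h import *
s=observe();print({k:np.round(v,4) for k,v in s.items()})
E
```

```text
{'clock': np.float64(3.45), 'qpos': array([ 0.4991,  0.3185, -0.2262,  1.9481,  0.091 ,  0.8845, -1.0991]), 'qd': array([-0.0014, -0.0001,  0.0004,  0.0002,  0.0014, -0.0009,  0.0009]), 'joint_efforts': array([-3.31700e-01, -6.78959e+01, -1.46220e+00, -3.29995e+01,
       -1.44700e-01,  3.96000e-02,  1.09000e-02]), 'position': array([ 0.4421, -0.2074,  0.2263]), 'tool_rot': array([ 3.1415e+00, -1.0000e-04,  2.4550e-01]), 'force': array([ 0.4388, -0.4966,  1.6112]), 'moment': array([-0.0998, -0.0057, -0.0126]), 'finger_force': np.float64(60.4965), 'grip_width': np.float64(0.0118)}
```

Call:
{"api": "play_rows", "payload": {
  "deltas": [
    [0,0,0,0,0,-0.04,1],
    [0,0,0,0,0,-0.08,1],
    [0,0,0,0,0,-0.12,1],
    [0,0,0,0,0,-0.16,1],
    [0,0,0,0,0,-0.2,1],
    [0,0,0,0,0,-0.24,1],
    [0,0,0,0,0,-0.24,1]
  ]
}}

```text
clock: 4.15
position: [0.4421, -0.2076, 0.2264]
tool_rot: [3.141, -0.0, 0.75]
force: [-0.2, -1.3, 3.2]
grip_width: 0.0116
finger_force: 60.9
```

```bash
python3 - <<'E'
from h import *
s=observe();print({k:np.round(v,4) for k,v in s.items() if k[0] in "qpftmg"})
E
```

```text
{'qpos': array([ 0.5818,  0.3259, -0.3293,  1.9439,  0.1335,  0.8922, -0.6366]), 'qd': array([-0.0119, -0.0013,  0.0187,  0.0001, -0.0092, -0.001 , -0.0972]), 'position': array([ 0.4421, -0.2076,  0.2264]), 'tool_rot': array([ 3.1413e+00, -1.0000e-04,  7.4960e-01]), 'force': array([-0.1709, -1.3029,  3.2096]), 'moment': array([-0.3087, -0.0126,  0.0681]), 'finger_force': np.float64(60.9369), 'grip_width': np.float64(0.0116)}
```

Call:
{"api": "play_rows", "payload": {
  "deltas": [
    [0,0,0,0,0,-0.04,1],
    [0,0,0,0,0,-0.08,1],
    [0,0,0,0,0,-0.12,1],
    [0,0,0,0,0,-0.16,1],
    [0,0,0,0,0,-0.2,1],
    [0,0,0,0,0,-0.235,1],
    [0,0,0,0,0,-0.235,1],
    [0,0,0,0,0,-0.235,1],
    [0,0,0,0,0,-0.235,1]
  ]
}}

```text
clock: 5.05
position: [0.4422, -0.2075, 0.2264]
tool_rot: [3.141, 0.0, 1.238]
force: [1.2, -3.7, 3.9]
grip_width: 0.0115
finger_force: 61.1
```

```bash
python3 - <<'E'
from h import *
s=observe();print({k:np.round(v,4) for k,v in s.items() if k[0] in "qpftmg"})
E
```

```text
{'qpos': array([ 0.6612,  0.336 , -0.4298,  1.94  ,  0.1764,  0.9013, -0.1905]), 'qd': array([-0.0007, -0.0002, -0.0024, -0.0003,  0.0005,  0.0025,  0.0126]), 'position': array([ 0.4422, -0.2075,  0.2264]), 'tool_rot': array([3.1411e+00, 2.0000e-04, 1.2376e+00]), 'force': array([ 1.2349, -3.727 ,  3.9318]), 'moment': array([-0.6967, -0.1215, -0.004 ]), 'finger_force': np.float64(61.0521), 'grip_width': np.float64(0.0115)}
```

Twist is about 0.99 and fz≈3.9 N, which matches the lifting spring alone. Sliding down 12 mm, which is still free of the specimen.

Call:
{"api": "play_rows", "payload": {
  "deltas": [
    [0,0,0.006,0,0,0,1],
    [0,0,0.012,0,0,0,1],
    [0,0,0.018,0,0,0,1],
    [0,0,0.024,0,0,0,1],
    [0,0,0.024,0,0,0,1],
    [0,0,0.024,0,0,0,1]
  ]
}}

```text
clock: 5.65
position: [0.4421, -0.2074, 0.2142]
tool_rot: [-3.142, -0.0, 1.24]
force: [2.3, -3.9, 3.5]
grip_width: 0.0118
finger_force: 61.1
```

Call:
{"api": "play_rows", "payload": {
  "deltas": [
    [0,0,0.002,0,0,0,1],
    [0,0,0.004,0,0,0,1],
    [0,0,0.006,0,0,0,1],
    [0,0,0.006,0,0,0,1],
    [0,0,0.006,0,0,0,1]
  ]
}}

```text
clock: 6.15
position: [0.4421, -0.2074, 0.2113]
tool_rot: [3.142, -0.0, 1.24]
force: [2.5, -4.0, 3.4]
grip_width: 0.0121
finger_force: 61.0
```

Call:
{"api": "play_rows", "payload": {
  "deltas": [
    [0,0,0.002,0,0,0,1],
    [0,0,0.004,0,0,0,1],
    [0,0,0.006,0,0,0,1],
    [0,0,0.006,0,0,0,1],
    [0,0,0.006,0,0,0,1]
  ]
}}

```text
clock: 6.65
position: [0.4421, -0.2073, 0.2082]
tool_rot: [-3.142, -0.0, 1.24]
force: [0.8, -4.5, 4.0]
grip_width: 0.0117
finger_force: 61.1
```

```bash
python3 - <<'E'
from h import *
s=observe();print(s["force"],s["position"])
E
```

```text
[ 0.84210532 -4.54088745  4.02482089] [ 0.44206651 -0.20734523  0.20817926]
```

Call:
{"api": "play_rows", "payload": {
  "deltas": [
    [0,0,0.002,0,0,0,1],
    [0,0,0.004,0,0,0,1],
    [0,0,0.004,0,0,0,1],
    [0,0,0.004,0,0,0,1]
  ]
}}

```text
clock: 7.05
position: [0.4421, -0.2073, 0.2062]
tool_rot: [-3.142, -0.0, 1.24]
force: [2.7, -5.5, 3.0]
grip_width: 0.012
finger_force: 61.1
```

Call:
{"api": "play_rows", "payload": {
  "deltas": [
    [0,0,0.002,0,0,0,1],
    [0,0,0.004,0,0,0,1],
    [0,0,0.004,0,0,0,1],
    [0,0,0.004,0,0,0,1]
  ]
}}

```text
clock: 7.45
position: [0.4421, -0.2073, 0.2042]
tool_rot: [-3.142, -0.0, 1.24]
force: [2.6, -4.1, 3.5]
grip_width: 0.0121
finger_force: 61.1
```

Call:
{"api": "play_rows", "payload": {
  "deltas": [
    [0,0,0.002,0,0,0,1],
    [0,0,0.004,0,0,0,1],
    [0,0,0.004,0,0,0,1],
    [0,0,0.004,0,0,0,1]
  ]
}}

```text
clock: 7.85
position: [0.4421, -0.2073, 0.2022]
tool_rot: [3.142, -0.0, 1.24]
force: [1.9, -4.4, 3.9]
grip_width: 0.0119
finger_force: 61.1
```

Call:
{"api": "play_rows", "payload": {
  "deltas": [
    [0,0,0.002,0,0,0,1],
    [0,0,0.004,0,0,0,1],
    [0,0,0.004,0,0,0,1],
    [0,0,0.004,0,0,0,1]
  ]
}}

```text
clock: 8.25
position: [0.4421, -0.2073, 0.2002]
tool_rot: [3.142, 0.0, 1.24]
force: [1.5, -3.6, 5.7]
grip_width: 0.0122
finger_force: 61.4
```

Call:
{"api": "play_rows", "payload": {
  "deltas": [
    [0,0,0.002,0,0,0,1],
    [0,0,0.004,0,0,0,1],
    [0,0,0.004,0,0,0,1],
    [0,0,0.004,0,0,0,1]
  ]
}}

```text
clock: 8.65
position: [0.4421, -0.2074, 0.1983]
tool_rot: [3.141, 0.0, 1.24]
force: [2.0, -5.1, 7.7]
grip_width: 0.0119
finger_force: 61.7
```

Contact: the force rises 1 N/mm above the ~3.6 N baseline, so the foot is pressing with about 4 N. I'll average a few readings while holding.

Call:
{"api": "play_rows", "payload": {
  "deltas": [
    [0,0,0,0,0,0,1],
    [0,0,0,0,0,0,1]
  ]
}}

```text
clock: 8.85
position: [0.4421, -0.2074, 0.1983]
tool_rot: [3.141, 0.0, 1.24]
force: [1.2, -4.9, 7.7]
grip_width: 0.0118
finger_force: 61.7
```

Call:
{"api": "play_rows", "payload": {
  "deltas": [
    [0,0,0,0,0,0,1],
    [0,0,0,0,0,0,1]
  ]
}}

```text
clock: 9.05
position: [0.4422, -0.2074, 0.1984]
tool_rot: [3.141, 0.0, 1.24]
force: [0.8, -5.2, 6.9]
grip_width: 0.0117
finger_force: 61.7
```

Call:
{"api": "play_rows", "payload": {
  "deltas": [
    [0,0,0,0,0,0,1],
    [0,0,0,0,0,0,1]
  ]
}}

```text
clock: 9.25
position: [0.4421, -0.2073, 0.1983]
tool_rot: [3.141, 0.0, 1.24]
force: [0.9, -5.0, 7.6]
grip_width: 0.0118
finger_force: 61.7
```

Call:
{"api": "play_rows", "payload": {
  "deltas": [
    [0,0,0,0,0,0.04,1],
    [0,0,0,0,0,0.08,1],
    [0,0,0,0,0,0.12,1],
    [0,0,0,0,0,0.16,1],
    [0,0,0,0,0,0.2,1],
    [0,0,0,0,0,0.24,1],
    [0,0,0,0,0,0.24,1]
  ]
}}

```text
clock: 9.95
position: [0.4421, -0.2073, 0.1984]
tool_rot: [3.141, -0.0, 0.734]
force: [0.2, -4.4, 7.5]
grip_width: 0.0116
finger_force: 61.6
```

Call:
{"api": "play_rows", "payload": {
  "deltas": [
    [0,0,0,0,0,0.04,1],
    [0,0,0,0,0,0.08,1],
    [0,0,0,0,0,0.12,1],
    [0,0,0,0,0,0.16,1],
    [0,0,0,0,0,0.2,1],
    [0,0,0,0,0,0.235,1],
    [0,0,0,0,0,0.245,1],
    [0,0,0,0,0,0.245,1],
    [0,0,0,0,0,0.245,1]
  ]
}}

```text
clock: 10.85
position: [0.4421, -0.2072, 0.1984]
tool_rot: [3.141, 0.0, 0.226]
force: [0.8, -3.8, 8.0]
grip_width: 0.0117
finger_force: 62.5
```

```bash
python3 - <<'E'
from h import *
s=observe();print({k:np.round(v,4) for k,v in s.items() if k[0] in "qpftmg"})
E
```

```text
{'qpos': array([ 0.4694,  0.3545, -0.1922,  1.9796,  0.0915,  0.8155, -1.1191]), 'qd': array([ 0.004 , -0.0003, -0.0025,  0.0003,  0.0014, -0.0019, -0.0005]), 'position': array([ 0.4421, -0.2072,  0.1984]), 'tool_rot': array([3.1414e+00, 1.0000e-04, 2.2570e-01]), 'force': array([ 0.8194, -3.7544,  7.9866]), 'moment': array([-0.8899, -0.0064,  0.7509]), 'finger_force': np.float64(62.5003), 'grip_width': np.float64(0.0117)}
```

At the stop (twist ≈ 0, moment 0.75 N m). Easing off the turn slightly, then letting go.

Call:
{"api": "play_rows", "payload": {
  "deltas": [
    [0,0,0,0,0,-0.007,1],
    [0,0,0,0,0,-0.007,1],
    [0,0,0,0,0,-0.007,0],
    [0,0,0,0,0,-0.007,0],
    [0,0,0,0,0,-0.007,0],
    [0,0,0,0,0,-0.007,0],
    [0,0,0,0,0,-0.007,0],
    [0,0,0,0,0,-0.007,0]
  ]
}}

```text
clock: 11.65
position: [0.442, -0.2073, 0.1983]
tool_rot: [-3.141, 0.0, 0.239]
force: [0.5, 0.1, -0.5]
grip_width: 0.0853
finger_force: 0.0
```

Call:
{"api": "play_rows", "payload": {
  "deltas": [
    [0,0,-0.02,0,0,0,0],
    [0,0,-0.06,0,0,0,0],
    [0,0,-0.1,0,0,0,0],
    [0,0,-0.15,0,0,0,0],
    [0,0,-0.2,0,0,0,0],
    [0,0,-0.2,0,0,0,0],
    [0,0,-0.2,0,0,0,0]
  ]
}}

```text
clock: 12.35
position: [0.4421, -0.2073, 0.2989]
tool_rot: [3.141, -0.001, 0.239]
force: [-0.3, -0.6, -0.9]
grip_width: 0.0852
finger_force: 0.0
```

```bash
python3 - <<'E'
from h import *
s=observe();print(s["position"],s["force"],s["clock"])
a=grab_frame("wrist")[:,:,::-1];b=grab_frame("scene")[:,:,::-1]
cv2.imwrite("pics/end.png",np.hstack([cv2.resize(a[200:440,220:420],(400,480)),cv2.resize(b[195:355,320:420],(300,480))]))
E
```

```text
[ 0.4421152  -0.20733132  0.29891287] [-0.30807583 -0.62002275 -0.89683491] 12.35
```

View pics/end.png

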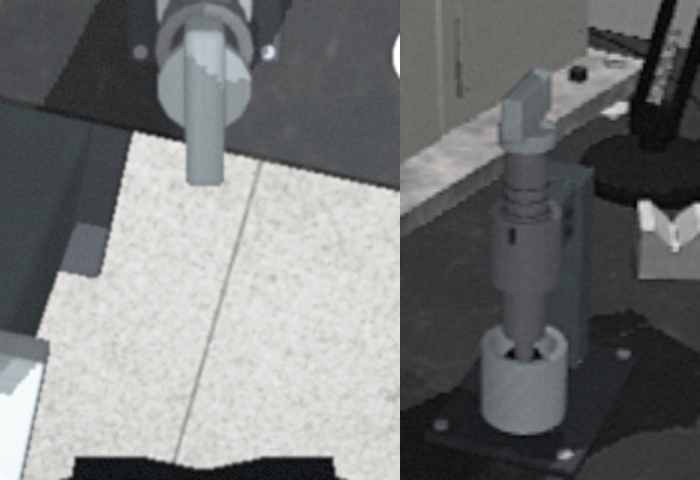

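The final view shows the gripper clear of the wing. The wing lies along the holder's x (crop (205,100)) and the plunger has stayed down in the well (wing at (527,95)). Handing in.

```bash
python3 -c "
from workcell import *
print(job_done())"
```

```text
the job is handed in; nothing more can be done
None
```

I unlocked the plunger, slid it down until its foot pressed on the specimen with about 4 N, locked it fully clockwise and let go; the job is handed in at about 12 s, with the bystanders not touched.

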